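# Turn the box lid over against the box and close the box

### The job

Close the small wooden bit box: its lid lies upside down on the bench in front of it. Without gripping or lifting the lid, push it with the fingertips against the front of the box so that it tips up on edge there and turns over onto the box, then push it back until its battens drop inside and the lid lies flat and fully home. Leave the things round about alone.

Things in the scene. Friction and masses are not known exactly. Their poses are not given: they have to be found in the camera images.
- bit_box: low open wooden box screwed to the bench (it does not move), 92 mm along its x, 108 mm along its y, 18 mm high, walls 6 mm thick, mouth up, drill bits lying inside below the rim. Origin at the centre of its underside, z up, x away from the robot: the front face, at x = -46 mm, looks to the robot and to the lid in front of it
- lid: loose wooden lid, about 0.12 kg: board 96 (x) by 118 (y) by 12 mm, plain outer face bevelled all round (9 mm in, 7 mm up; the rim is 5 mm thick), other face with two battens (76 along x, 10 wide, 5 high, at y = +-33.5). Starts upside down, bevels down, battens up. Origin at centre of the outer face, z from there to the battens (up at the start, down when closed); x at first points to the box
- lid_far_edge (a point): middle of the lid's rim that at the start faces the box (x = +48 mm, z = 9.5 mm, half-way up the 5 mm rim); it is the edge the lid tips on. The lid starts about square to the box's front and in line with it, a gap away
- lid_near_edge (a point): middle of the lid's rim that at the start faces the robot (x = -48 mm, z = 9.5 mm); pressed firmly towards the box (some 8 N), fingertips carry it up by friction alone; past about 40 degrees pushing alone turns it, and leaned some 30 degrees past upright it falls over onto the box
- turned_cup: small turned wooden cup, 66 mm across, 68 mm high, loose, standing at the left of the box; origin at the centre of its underside; to be left alone
- abrasive_roll: roll of abrasive paper, 74 x 59 x 50 mm, loose, standing behind the box at the right; origin at the centre of its underside; to be left alone
- box_top (a point): centre of the box's mouth, 18 mm above the bench. The battens fit into the mouth with 2 mm play front and back and 9 mm at each side; when the lid is fully home its outer face is 30 mm above the bench and its edges stand 2 mm out over the box at front and back, 5 mm at the sides

How it is judged:
By the outcome, as a careful person would: the job done as asked, in the order asked, and still so for the second after the job is handed in, with the robot touching nothing.
It also fails if it takes over 64 s, if anything falls off the work surface, if the arm or the gripper's body presses on something with over 40 N, if the wrist force passes 120 N, or if a joint passes its speed limit or range.

### The arm

A 6-joint arm with a two-finger parallel gripper is mounted at the origin on a cart in front of the work surface, level with it; the furniture and walls round the work are solid. World frame = base frame: x ahead of the robot, y to its left, z up, the work surface at z = 0. Lengths are in m, angles in rad, forces in N, time in s.
With the tool pointing down it reaches from about 0.25 to 0.775 m from the base axis. Payload 4 kg.
Tool frame: the origin (TCP) lies midway between the tips of the shut fingers; the grasp point (between the pads) lies grip_point_offset behind it (grip_point_offset is the distance from the TCP to the grasp point, in m); z points along the fingers, y is the line along which they close (so a half turn about z gives the same grasp; the last joint's range is limited). The gripper opens to 94 mm and grips with 3 to 60 N. Pads are 16 mm wide; open, the fingers measure 119 mm over their backs; the gripper's body (75 mm by 177 mm) begins 78 mm behind the grasp point.
Start: joints at [1.191, 0.087, 1.371, -0, 1.684, -0.103], TCP at [0.15, 0.529, 0.182] pointing down, gripper open.
Joint ranges: [-3.1, 3.1], [-0.76, 2.03], [0.27, 2.55], [-1.08, 4.22], [0.17, 2.65], [-2.57, 2.57]. Speed limits (rad/s): [2.79, 2.79, 3.14, 3.14, 3.14, 3.14].

### API

Orientations are given as [roll, pitch, yaw] about the fixed x, y, z axes, in that order (R = Rz(yaw) Ry(pitch) Rx(roll)).
In Python, from bench import * gives the robot as it stands. The module is installed in compiled form; this text tells all that it offers.
- The arm moves only by the tool apply_moves, never from a script. Its argument "commands" is a list of rows, each a list of 7 numbers: the turn, a rotation vector about the world's x, y, z in rad, then the shift along the world's x, y, z in m, then the opening in per cent of the stroke, from 0 (shut) to 100 (fully open). In form: [[ax, ay, az, x, y, z, jaw], ...]. A call has exactly 5 rows; each row is the pose to reach, as a shift and turn from the pose commanded when the call began; what a row does not reach only later rows make up. A row lasts 1/10 s, in which the tool goes at most 50 mm and 8.59 degrees, less where a joint would pass 70% of its speed; a pose out of reach is approached as far as the arm can. A call with a gripper value outside its range is refused whole. The fingers move at their own pace and stop on an object; the grip force is fixed at half the most. Time passes only in rows, so rows that repeat a pose let the fingers close, or fill a call up. It gives the time, the measured TCP pose, the force, the opening and the grip force at its end, in the units of the state.
- get_obs(): the state, without advancing time (a new reading comes with each control period).
- snapshot(name): name is "side" or "top" or "wrist"; returns a dict with "pixels" (384x512x3 uint8, red, green, blue), "vertical_fov" (degrees; the focal length in pixels is half the picture's height over the tangent of half this angle, whatever the lens; pixels are square), "cx", "cy" (the principal point, pixels), "rvec" (rotation vector, rad) and "tvec" (3), from world to camera coordinates, as OpenCV has them. Camera axes: x right, y down, z forward; pixel columns grow to the right and rows downward; lengths in m; the calibration is good to about 2 mm. The wrist camera is an equidistant fisheye: a pixel r from the principal point sees the ray r / f radians off the axis. A picture is of the moment at which its call begins. There is no depth.
- close_job(): hands the job in; it is judged then, once.
Trained networks look in the newest picture that a camera, given by its name, has taken for a name from the list of things; names that differ only in an ending like _2 or _b are one class to them, and where a whole thing is asked for, a point or a joint stands for the part that bears it (a point fixed in the world has none). Each returns a list of dicts, best first, with "score" (0 to 1); they miss things now and then, are a little off and sometimes report something else, mostly with a low value. They report only what shows in the picture. A call takes as long as a camera call.
- masks_of(camera, query): "mask" (384x512 bool, what is visible of it) and "extent" ([left, top, right, bottom] in pixels, round what is visible of it).
- place_of(camera, query): "pixel" ([column, row] in pixels: a listed point, or the origin of a listed thing).
The state is a dict: "time": time; "joint_positions": joint angles; "qvel": joint speeds; "joint_torque": joint torques, N m; "tool_pos": TCP position; "ee_rot": TCP orientation; "wrist_force": force on the tool from outside, world axes, zero at the start; "wrist_torque": the same for the moment, N m; "width": finger opening in m; "finger_force": force on a finger pad.
Only numpy, scipy, OpenCV 4.12 (cv2) and the standard library are available. Lean on these libraries where they do the work, as an engineer would, in place of code of your own. Each camera call takes 0.05 s, during which the arm holds its last target. There are 200 camera calls.

## Working session

There is one attempt and no reset: what is moved stays moved. The work goes in short steps, Python scripts to look and compute and a tool call to move; the robot and the scene stay as the last step left them, time stands still between calls to the robot, and variables do not carry over. Pictures are saved under pics/ and viewed, at most 12 in all, crops included, and the job is handed in when it is done.

Besides the shell and the picture viewer there is one more tool, called after "Emit:" as a command line: name --pt "numbers of a row" for each row, then --argument value for the rest. apply_moves: Moves the arm, as the interface text tells. Its arguments: {"type":"object","properties":{"commands":{"type":"array"}},"required":["commands"]}

```bash
mkdir -p pics
cat > h.py <<'E'
from bench import *
import numpy as np, cv2
def ray(s,px):
    R,_=cv2.Rodrigues(np.array(s["rvec"],float)); t=np.array(s["tvec"],float)
    f=192/np.tan(np.radians(s["vertical_fov"])/2)
    d=np.array([(px[0]-s["cx"])/f,(px[1]-s["cy"])/f,1.0])
    return -R.T@t, R.T@d
def atz(s,px,z):
    c,d=ray(s,px); return c+d*(z-c[2])/d[2]
def tri(rs):
    A=np.zeros((3,3));b=np.zeros(3)
    for c,d in rs:
        d=d/np.linalg.norm(d);P=np.eye(3)-np.outer(d,d);A+=P;b+=P@c
    return np.linalg.solve(A,b)
def save(s,n): cv2.imwrite(f"pics/{n}.png",cv2.cvtColor(s["pixels"],cv2.COLOR_RGB2BGR))
E
python3 - <<'E'
from h import *
np.set_printoptions(precision=4,suppress=True)
S={}
for c in("side","top"):
    S[c]=snapshot(c); save(S[c],c+"0"); print(c,ray(S[c],(256,192)))
for q,z in(("bit_box",0),("lid",0),("lid_far_edge",.0095),("lid_near_edge",.0095),("turned_cup",0),("abrasive_roll",0),("box_top",.018)):
    for c in S:
        r=place_of(c,q)[:1]
        if r: print(q,c,r[0]["pixel"],r[0]["score"],atz(S[c],r[0]["pixel"],z))
print(get_obs())
a=np.hstack([cv2.imread("pics/side0.png"),cv2.imread("pics/top0.png")])
cv2.imwrite("pics/both.png",cv2.resize(a,(800,300)))
E
```

```text
side (array([ 0.2031, -0.7595,  0.5775]), array([ 0.4651,  0.6426, -0.609 ]))
top (array([ 0.5351, -0.2221,  0.8789]), array([ 0.0525,  0.0058, -0.9986]))
bit_box side [274.4, 218.0] 0.58 [ 0.6211 -0.2546  0.    ]
bit_box top [276.0, 171.5] 0.71 [ 0.6234 -0.2605  0.    ]
lid side [232.1, 237.6] 0.82 [ 0.5072 -0.2516  0.    ]
lid top [276.8, 226.2] 0.65 [ 0.5084 -0.2585  0.    ]
lid_far_edge side [251.0, 225.7] 0.7 [ 0.5564 -0.253   0.0095]
lid_far_edge top [279.2, 206.6] 0.79 [ 0.5491 -0.2644  0.0095]
lid_near_edge side [211.0, 245.4] 0.6 [ 0.454  -0.2538  0.0095]
lid_near_edge top [274.1, 254.1] 0.64 [ 0.4515 -0.2507  0.0095]
turned_cup side [250.0, 196.4] 0.62 [ 0.6217 -0.156   0.    ]
turned_cup top [224.6, 168.2] 0.84 [ 0.6337 -0.1522  0.    ]
abrasive_roll side [328.2, 217.5] 0.91 [ 0.7231 -0.3255  0.    ]
abrasive_roll top [301.2, 119.5] 0.82 [ 0.7327 -0.3175  0.    ]
box_top side [273.3, 211.3] 0.66 [ 0.6202 -0.2507  0.018 ]
box_top top [274.7, 228.5] 0.69 [ 0.5044 -0.2533  0.018 ]
{'time': 0.8, 'joint_positions': array([ 1.1909,  0.0871,  1.3707,  0.    ,  1.6836, -0.1031]), 'qvel': array([-0.0005,  0.0009, -0.0002,  0.0012,  0.0003,  0.0002]), 'joint_torque': array([ -0.0001, -33.9982, -30.258 ,   0.0718,   0.0234,  -0.    ]), 'tool_pos': array([0.1503, 0.5291, 0.1821]), 'ee_rot': array([ 3.1414, -0.    ,  2.8648]), 'wrist_force': array([-0.0998, -0.3375, -0.5408]), 'wrist_torque': array([-0.0785, -0.0043,  0.0213]), 'finger_force': 0.0, 'width': 0.09370685698849036}
```

View pics/both.png

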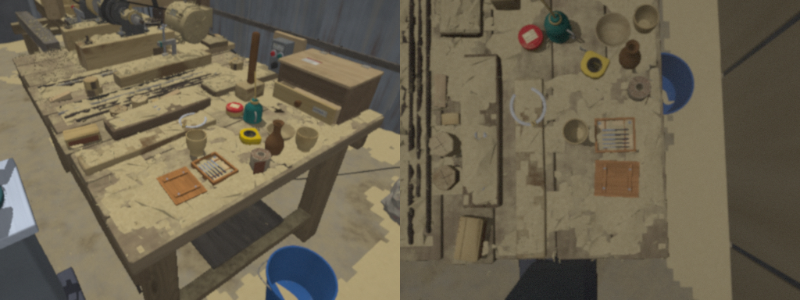

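Run:
```python
from h import *
np.set_printoptions(precision=4,suppress=True)
ims=[]
for c,(x,y) in(("side",(180,170)),("top",(200,140))):
    s=snapshot(c)
    ims.append(cv2.resize(cv2.cvtColor(s["pixels"],4)[y:y+120,x:x+130],None,fx=3,fy=3,interpolation=cv2.INTER_CUBIC))
    for q,z in(("lid",.01),("bit_box",.018)):
        for m in masks_of(c,q)[:2]:
            cs,_=cv2.findContours(m["mask"].astype(np.uint8),0,1)
            k=max(cs,key=cv2.contourArea)[:,0,:]
            P=np.array([atz(s,p,z)[:2] for p in k],np.float32)
            (cc,wh,a)=cv2.minAreaRect(P); print(c,q,m["score"],m["extent"],cc,wh,a)
cv2.imwrite("pics/crop.png",np.hstack(ims))
```

```text
side bit_box 0.59 [246.9, 195.5, 304.3, 238.0] (0.6154869794845581, -0.2585844099521637) (0.10233628004789352, 0.12077151238918304) 0.13025112450122833
top lid 0.91 [246.9, 204.2, 307.0, 254.8] (0.5051309466362, -0.25953420996665955) (0.12232743203639984, 0.09900201857089996) 88.3475341796875
top bit_box 0.96 [248.2, 151.1, 300.4, 197.1] (0.6201131343841553, -0.2579285800457001) (0.10820211470127106, 0.09262140095233917) 89.84278869628906
```

View pics/crop.png

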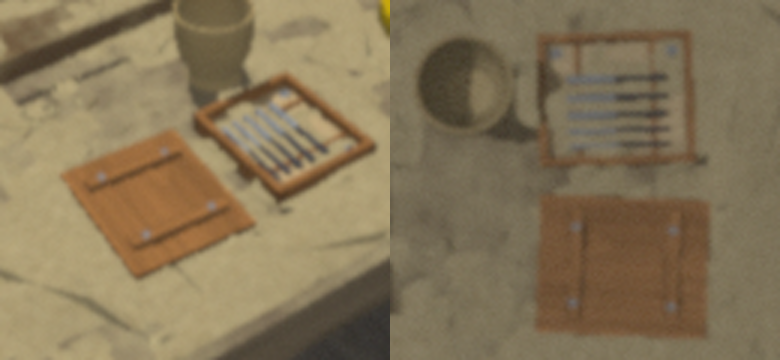

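Emit:
apply_moves --pt "0 0 -0.143 0.0125 -0.0394 0 60" --pt "0 0 -0.286 0.025 -0.0788 0 60" --pt "0 0 -0.43 0.0375 -0.118 0 60" --pt "0 0 -0.573 0.05 -0.158 0 60" --pt "0 0 -0.716 0.0625 -0.197 0 60"

```text
time: 1.6
tool_pos: [0.213, 0.3306, 0.1821]
ee_rot: [3.141, 0.0, 2.144]
wrist_force: [1.0, -0.3, 0.4]
width: 0.0581
finger_force: 0.0
```

Emit:
apply_moves --pt "0 0 -0.143 0.0125 -0.0394 0 60" --pt "0 0 -0.286 0.025 -0.0788 0 60" --pt "0 0 -0.43 0.0375 -0.118 0 60" --pt "0 0 -0.573 0.05 -0.158 0 60" --pt "0 0 -0.716 0.0625 -0.197 0 60"

```text
time: 2.1
tool_pos: [0.2754, 0.1336, 0.1823]
ee_rot: [3.14, -0.001, 1.428]
wrist_force: [0.7, 0.2, -0.5]
width: 0.0562
finger_force: 0.0
```

Emit:
apply_moves --pt "0 0 -0.143 0.0125 -0.0394 0 60" --pt "0 0 -0.286 0.025 -0.0788 0 60" --pt "0 0 -0.43 0.0375 -0.118 0 60" --pt "0 0 -0.573 0.05 -0.158 0 60" --pt "0 0 -0.716 0.0625 -0.197 0 60"

```text
time: 2.6
tool_pos: [0.338, -0.0638, 0.1824]
ee_rot: [3.14, -0.001, 0.71]
wrist_force: [1.0, -0.1, -0.4]
width: 0.0563
finger_force: 0.0
```

Emit:
apply_moves --pt "0 0 -0.143 0.0125 -0.0394 0 60" --pt "0 0 -0.286 0.025 -0.0788 0 60" --pt "0 0 -0.43 0.0375 -0.118 0 60" --pt "0 0 -0.573 0.05 -0.158 0 60" --pt "0 0 -0.716 0.0625 -0.197 0 60"

```text
time: 3.1
tool_pos: [0.4005, -0.2608, 0.1821]
ee_rot: [3.141, -0.0, -0.006]
wrist_force: [0.7, 0.2, -0.3]
width: 0.0563
finger_force: 0.0
```

Emit:
apply_moves --pt "0 0 0 0.005 0.001 -0.04 60" --pt "0 0 0 0.01 0.002 -0.08 60" --pt "0 0 0.006 0.02 0.002 -0.12 60" --pt "0 0 0.006 0.025 0.002 -0.16 60" --pt "0 0 0.006 0.025 0.002 -0.177 60"

```text
time: 3.6
tool_pos: [0.4232, -0.255, 0.0006]
ee_rot: [-3.137, 0.005, 0.007]
wrist_force: [0.5, -0.4, 1.0]
width: 0.0564
finger_force: 0.0
```

Run:
```python
from h import *
ims=[]
for c,(x,y) in(("side",(150,130)),("wrist",None)):
    s=snapshot(c) if 1 else 0
    p=cv2.cvtColor(s["pixels"],4)
    if c=="side": p=p[150:270,170:300]; p=cv2.resize(p,(416,384))
    else: p=cv2.resize(p,(384,288)); p=cv2.copyMakeBorder(p,0,96,0,0,0)
    ims.append(p)
cv2.imwrite("pics/c2.png",np.hstack(ims))
print(get_obs()["tool_pos"])
```

```text
Traceback (most recent call last):
TypeError: cannot unpack non-iterable NoneType object
```

Run:
```python
from h import *
ims=[]
for c in("side","wrist"):
    s=snapshot(c)
    p=cv2.cvtColor(s["pixels"],4)
    if c=="side": p=p[150:270,170:300]; p=cv2.resize(p,(416,384))
    else: p=cv2.resize(p,(384,288)); p=cv2.copyMakeBorder(p,0,96,0,0,0)
    ims.append(p)
cv2.imwrite("pics/c2.png",np.hstack(ims))
print(get_obs())
```

```text
{'time': 3.75, 'joint_positions': array([-6.57473018e-01,  7.77300300e-02,  1.74541779e+00, -7.28583452e-05,
        1.32162685e+00,  9.06466775e-01]), 'qvel': array([-0.00115457, -0.03480402, -0.05431635,  0.00188483,  0.00368993,
        0.00060808]), 'joint_torque': array([ 3.16339522e-02, -2.94004226e+01, -2.61242920e+01,  5.45751234e-02,
       -2.32389488e-02, -1.07529329e-03]), 'tool_pos': array([ 0.42440815, -0.25619726,  0.00380964]), 'ee_rot': array([-3.13968638e+00,  2.54879212e-03,  6.87704257e-03]), 'wrist_force': array([-0.25769659, -0.09798437,  0.46430819]), 'wrist_torque': array([ 0.01701508,  0.15572   , -0.00578991]), 'finger_force': 0.0, 'width': 0.055909344535205935}
```

View pics/c2.png

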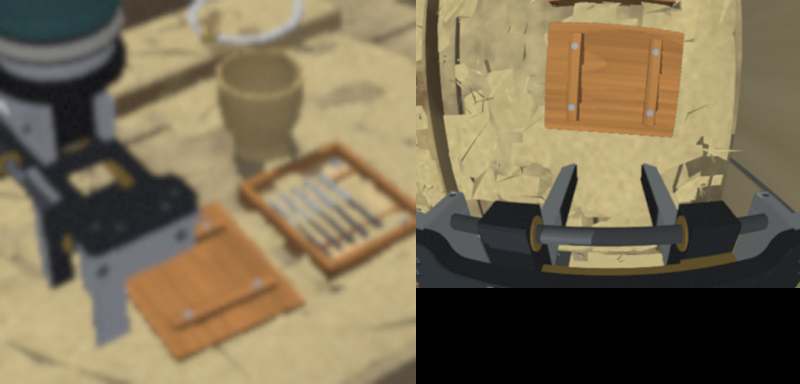

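Emit:
apply_moves --pt "0 0 0 0.01 0 0 60" --pt "0 0 0 0.018 0 0 60" --pt "0 0 0 0.024 0 0 60" --pt "0 0 0 0.03 0 0 60" --pt "0 0 0 0.035 0 0 60"

```text
time: 4.25
tool_pos: [0.4613, -0.2571, 0.0056]
ee_rot: [3.141, -0.001, 0.007]
wrist_force: [-0.8, 0.1, 0.1]
width: 0.0564
finger_force: 0.0
```

Emit:
apply_moves --pt "0 0 0 0.002 0 0 60" --pt "0 0 0 0.004 0 0 60" --pt "0 0 0 0.006 0 0 60" --pt "0 0 0 0.008 0 0 60" --pt "0 0 0 0.008 0 0 60"

```text
time: 4.75
tool_pos: [0.4684, -0.2569, 0.005]
ee_rot: [3.141, -0.0, 0.007]
wrist_force: [-0.1, -0.3, -0.3]
width: 0.0565
finger_force: 0.0
```

Emit:
apply_moves --pt "0 0 0 0.001 0 0 60" --pt "0 0 0 0.002 0 0 60" --pt "0 0 0 0.003 0 0 60" --pt "0 0 0 0.004 0 0 60" --pt "0 0 0 0.004 0 0 60"

```text
time: 5.25
tool_pos: [0.4724, -0.2569, 0.0051]
ee_rot: [3.141, -0.0, 0.007]
wrist_force: [-0.3, 0.6, -0.4]
width: 0.0567
finger_force: 0.0
```

Run:
```python
from h import *
s=snapshot("wrist")
cv2.imwrite("pics/w3.png",cv2.cvtColor(s["pixels"],4))
print(get_obs()["tool_pos"],get_obs()["wrist_force"])
```

```text
[ 0.47234869 -0.25694164  0.00502068] [-0.23003626 -0.72956091 -0.3482696 ]
```

View pics/w3.png

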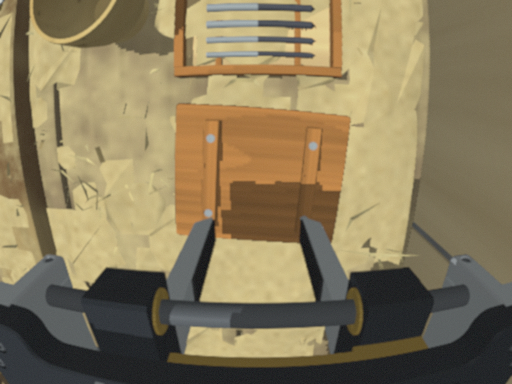

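Emit:
apply_moves --pt "0 0 0 0.003 0 -0.0005 60" --pt "0 0 0 0.006 0 -0.001 60" --pt "0 0 0 0.009 0 -0.001 60" --pt "0 0 0 0.012 0 -0.001 60" --pt "0 0 0 0.012 0 -0.001 60"

```text
time: 5.8
tool_pos: [0.4848, -0.2569, 0.004]
ee_rot: [3.141, -0.0, 0.007]
wrist_force: [0.1, -0.5, -0.3]
width: 0.0566
finger_force: 0.0
```

Emit:
apply_moves --pt "0 0 0 0.001 0 0 60" --pt "0 0 0 0.002 0 0 60" --pt "0 0 0 0.003 0 0 60" --pt "0 0 0 0.004 0 0 60" --pt "0 0 0 0.004 0 0 60"

```text
time: 6.3
tool_pos: [0.4884, -0.2569, 0.004]
ee_rot: [3.141, -0.0, 0.007]
wrist_force: [0.3, -0.5, 0.3]
width: 0.0566
finger_force: 0.0
```

Emit:
apply_moves --pt "0 0 0 0.001 0 0 60" --pt "0 0 0 0.002 0 0 60" --pt "0 0 0 0.003 0 0 60" --pt "0 0 0 0.004 0 0 60" --pt "0 0 0 0.004 0 0 60"

```text
time: 6.8
tool_pos: [0.4925, -0.2569, 0.004]
ee_rot: [3.141, -0.0, 0.007]
wrist_force: [0.9, -1.0, 0.2]
width: 0.0563
finger_force: 0.0
```

Run:
```python
from h import *
s=snapshot("wrist")
cv2.imwrite("pics/w4.png",cv2.cvtColor(s["pixels"],4))
print(get_obs()["tool_pos"],get_obs()["wrist_force"])
```

```text
[ 0.49236409 -0.25691509  0.00398515] [-0.94056098  0.60589783  0.49297149]
```

View pics/w4.png

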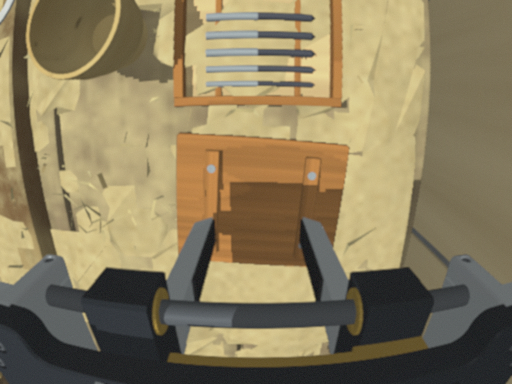

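```bash
cat >> h.py <<'E'
def wproj(s,P):
    R,_=cv2.Rodrigues(np.array(s["rvec"],float)); c=R@np.array(P)+np.array(s["tvec"],float)
    f=192/np.tan(np.radians(s["vertical_fov"])/2)
    r=np.hypot(c[0],c[1]);th=np.arctan2(r,c[2])
    return s["cx"]+f*th*c[0]/r, s["cy"]+f*th*c[1]/r
def wz(s,px,z):
    R,_=cv2.Rodrigues(np.array(s["rvec"],float)); t=np.array(s["tvec"],float)
    f=192/np.tan(np.radians(s["vertical_fov"])/2)
    u=np.array([px[0]-s["cx"],px[1]-s["cy"]]);r=np.hypot(*u);th=r/f
    d=R.T@np.array([*(np.sin(th)*u/r),np.cos(th)]);c=-R.T@t
    return c+d*(z-c[2])/d[2]
E
python3 - <<'E'
from h import *
np.set_printoptions(precision=4,suppress=True)
s=snapshot("wrist"); 
R,_=cv2.Rodrigues(np.array(s["rvec"],float));print("cam",-R.T@np.array(s["tvec"]),R[2],s["vertical_fov"])
t=get_obs()["tool_pos"]
for y in(-.03,.03):
  for z in (0,.02,.05): print(y,z,wproj(s,t+[0.0,y,z]))
print("near",wz(s,(256,264),.012),"far",wz(s,(180,134),.012),wz(s,(348,146),.012),"box",wz(s,(176,104),.018),wz(s,(341,105),.018))
s=snapshot("top")
for q,z in(("lid",0),("lid_far_edge",.0095),("lid_near_edge",.0095)):
    for r in place_of("top",q)[:1]: print(q,atz(s,r["pixel"],z),r["score"])
for m in masks_of("top","lid")[:1]: print(m["extent"])
p=cv2.cvtColor(snapshot("side")["pixels"],4)[150:250,180:310]
cv2.imwrite("pics/s5.png",cv2.resize(p,(650,500),interpolation=2))
E
```

```text
cam [ 0.5777 -0.2551  0.2064] [-0.2887 -0.0024 -0.9574] 65.70646984690485
-0.03 0 (np.float64(299.05812326837724), np.float64(217.96171935099082))
-0.03 0.02 (np.float64(302.8854715003299), np.float64(229.32245310917347))
-0.03 0.05 (np.float64(309.98460442715407), np.float64(250.66785427064258))
0.03 0 (np.float64(218.21080421203405), np.float64(217.42937046133088))
0.03 0.02 (np.float64(214.66210942941905), np.float64(228.7693488882616))
0.03 0.05 (np.float64(208.07167126182688), np.float64(250.09905957624792))
near [ 0.4574 -0.2552  0.012 ] far [ 0.5552 -0.2037  0.012 ] [ 0.5482 -0.3172  0.012 ] box [ 0.5756 -0.2031  0.018 ] [ 0.5758 -0.309   0.018 ]
lid_far_edge [ 0.5506 -0.2649  0.0095] 0.6
[248.2, 205.0, 308.1, 218.1]
```

View pics/s5.png

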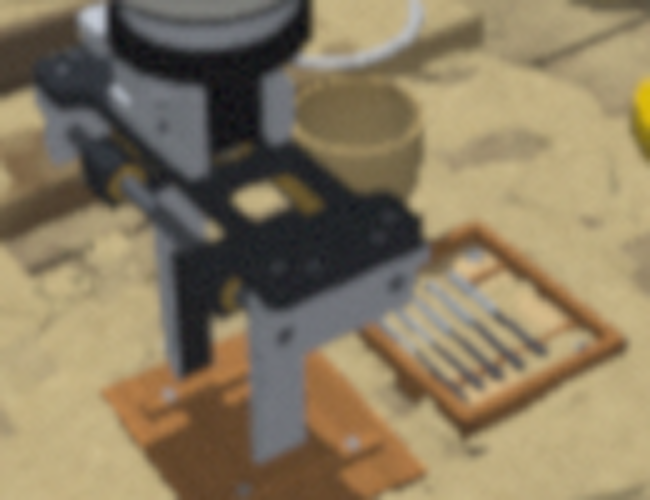

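Emit:
apply_moves --pt "0 0 0 -0.02 0 0.002 60" --pt "0 0 0 -0.04 0 0.002 60" --pt "0 0 0 -0.058 0 0.002 60" --pt "0 0 0 -0.066 0 0.002 60" --pt "0 0 0 -0.068 0 0 60"

```text
time: 7.7
tool_pos: [0.4241, -0.2571, 0.0044]
ee_rot: [3.141, -0.001, 0.006]
wrist_force: [0.5, -0.6, -0.4]
width: 0.0564
finger_force: 0.0
```

Emit:
apply_moves --pt "0 0 0 0 0 -0.002 60" --pt "0 0 0 0 0 -0.004 60" --pt "0 0 0 0 0 -0.006 60" --pt "0 0 0 0 0 -0.008 60" --pt "0 0 0 0 0 -0.008 60"

```text
time: 8.2
tool_pos: [0.4243, -0.2567, -0.0045]
ee_rot: [-3.141, 0.001, 0.007]
wrist_force: [-0.9, 0.2, -0.2]
width: 0.0567
finger_force: 0.0
```

Emit:
apply_moves --pt "0 0 0 0 0 -0.001 60" --pt "0 0 0 0 0 -0.002 60" --pt "0 0 0 0 0 -0.003 60" --pt "0 0 0 0 0 -0.004 60" --pt "0 0 0 0 0 -0.004 60"

```text
time: 8.7
tool_pos: [0.4242, -0.2568, -0.0082]
ee_rot: [-3.141, 0.0, 0.007]
wrist_force: [-0.4, -0.1, -0.2]
width: 0.0562
finger_force: 0.0
```

Emit:
apply_moves --pt "0 0 0 0 0 -0.001 60" --pt "0 0 0 0 0 -0.002 60" --pt "0 0 0 0 0 -0.003 60" --pt "0 0 0 0 0 -0.003 60" --pt "0 0 0 0 0 -0.003 60"

```text
time: 9.2
tool_pos: [0.4243, -0.2569, -0.011]
ee_rot: [3.142, 0.0, 0.007]
wrist_force: [0.2, -1.0, -0.9]
width: 0.0563
finger_force: 0.0
```

Emit:
apply_moves --pt "0 0 0 0 0 -0.001 60" --pt "0 0 0 0 0 -0.002 60" --pt "0 0 0 0 0 -0.002 60" --pt "0 0 0 0 0 -0.002 60" --pt "0 0 0 0 0 -0.002 60"

```text
time: 9.7
tool_pos: [0.4243, -0.2569, -0.013]
ee_rot: [3.141, -0.0, 0.007]
wrist_force: [0.1, 0.0, -0.3]
width: 0.0562
finger_force: 0.0
```

Emit:
apply_moves --pt "0 0 0 0 0 -0.001 60" --pt "0 0 0 0 0 -0.002 60" --pt "0 0 0 0 0 -0.002 60" --pt "0 0 0 0 0 -0.002 60" --pt "0 0 0 0 0 -0.002 60"

```text
time: 10.2
tool_pos: [0.4243, -0.2569, -0.015]
ee_rot: [3.141, -0.0, 0.007]
wrist_force: [-0.0, -0.1, 0.8]
width: 0.0561
finger_force: 0.0
```

Emit:
apply_moves --pt "0 0 0 0 0 -0.001 60" --pt "0 0 0 0 0 -0.002 60" --pt "0 0 0 0 0 -0.002 60" --pt "0 0 0 0 0 -0.002 60" --pt "0 0 0 0 0 -0.002 60"

```text
time: 10.7
tool_pos: [0.4243, -0.2569, -0.017]
ee_rot: [3.141, 0.0, 0.007]
wrist_force: [-0.0, -0.9, 0.7]
width: 0.0561
finger_force: 0.0
```

Emit:
apply_moves --pt "0 0 0 0 0 -0.001 60" --pt "0 0 0 0 0 -0.002 60" --pt "0 0 0 0 0 -0.003 60" --pt "0 0 0 0 0 -0.003 60" --pt "0 0 0 0 0 -0.003 60"

```text
time: 11.2
tool_pos: [0.4243, -0.2569, -0.0201]
ee_rot: [3.142, 0.0, 0.007]
wrist_force: [-0.3, -0.5, -0.5]
width: 0.0567
finger_force: 0.0
```

Run:
```python
from h import *
a=cv2.cvtColor(snapshot("wrist")["pixels"],4)
p=cv2.cvtColor(snapshot("side")["pixels"],4)[190:270,160:260]
cv2.imwrite("pics/c6.png",np.hstack([cv2.resize(p,(400,320),interpolation=2),cv2.resize(a[120:280,140:370],(400,320))]))
print(get_obs()["tool_pos"],get_obs()["wrist_force"])
```

```text
[ 0.42434807 -0.25692463 -0.01995866] [-0.45536871  0.50500668 -0.1831944 ]
```

View pics/c6.png

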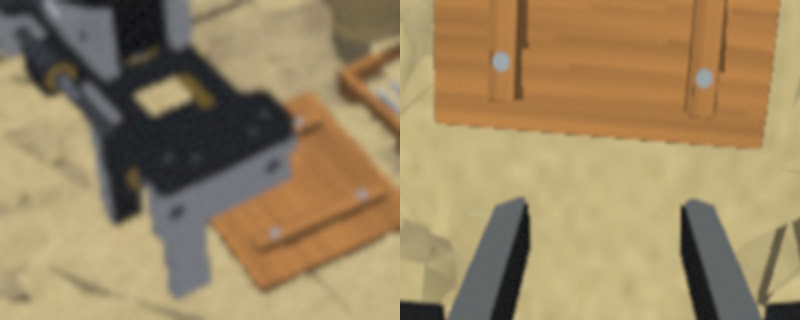

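Run:
```python
from h import *
s=snapshot("side")
for px in((203.5,264.5),(212,261.5)):
  c,d=ray(s,px)
  for y in(-.285,-.297): print(px,y,c+d*(y-c[1])/d[1])
```

```text
(203.5, 264.5) -0.285 [ 0.41789266 -0.285       0.00301141]
(203.5, 264.5) -0.297 [ 0.41246127 -0.297       0.01753883]
(212, 261.5) -0.285 [ 0.43719115 -0.285      -0.0006738 ]
(212, 261.5) -0.297 [ 0.43127171 -0.297       0.01394681]
```

Emit:
apply_moves --pt "0 0 0 0 0 -0.001 60" --pt "0 0 0 0 0 -0.002 60" --pt "0 0 0 0 0 -0.003 60" --pt "0 0 0 0 0 -0.003 60" --pt "0 0 0 0 0 -0.003 60"

```text
time: 11.85
tool_pos: [0.4243, -0.2569, -0.023]
ee_rot: [-3.142, 0.0, 0.007]
wrist_force: [0.6, -0.0, 0.5]
width: 0.0562
finger_force: 0.0
```

Emit:
apply_moves --pt "0 0 0 0 0 -0.001 60" --pt "0 0 0 0 0 -0.002 60" --pt "0 0 0 0 0 -0.002 60" --pt "0 0 0 0 0 -0.002 60" --pt "0 0 0 0 0 -0.002 60"

```text
time: 12.35
tool_pos: [0.4244, -0.257, -0.0233]
ee_rot: [3.141, -0.0, 0.007]
wrist_force: [-2.5, 1.4, 8.5]
width: 0.0563
finger_force: 4.6
```

Emit:
apply_moves --pt "0 0 0 0 0 0.005 60" --pt "0 0 0 0.006 0 0.005 60" --pt "0 0 0 0.012 0 0.005 60" --pt "0 0 0 0.018 0 0.005 60" --pt "0 0 0 0.022 0 0.005 60"

```text
time: 12.85
tool_pos: [0.4467, -0.2569, -0.0204]
ee_rot: [-3.142, 0.001, 0.007]
wrist_force: [-1.0, -0.2, 0.6]
width: 0.0564
finger_force: 0.4
```

Emit:
apply_moves --pt "0 0 0 0.003 0 0 60" --pt "0 0 0 0.006 0 0 60" --pt "0 0 0 0.009 0 0 60" --pt "0 0 0 0.012 0 0 60" --pt "0 0 0 0.015 0 0 60"

```text
time: 13.35
tool_pos: [0.4614, -0.2568, -0.0201]
ee_rot: [-3.141, 0.0, 0.007]
wrist_force: [0.1, 0.1, -1.2]
width: 0.0564
finger_force: 0.2
```

Emit:
apply_moves --pt "0 0 0 0.002 0 0 60" --pt "0 0 0 0.004 0 0 60" --pt "0 0 0 0.006 0 0 60" --pt "0 0 0 0.006 0 0 60" --pt "0 0 0 0.006 0 0 60"

```text
time: 13.85
tool_pos: [0.4676, -0.257, -0.0198]
ee_rot: [3.141, -0.001, 0.007]
wrist_force: [-0.6, 0.5, 0.6]
width: 0.0563
finger_force: 0.0
```

Emit:
apply_moves --pt "0 0 0 0.001 0 0 60" --pt "0 0 0 0.002 0 0 60" --pt "0 0 0 0.003 0 0 60" --pt "0 0 0 0.004 0 0 60" --pt "0 0 0 0.004 0 0 60"

```text
time: 14.35
tool_pos: [0.4682, -0.2569, -0.0199]
ee_rot: [-3.141, 0.007, 0.007]
wrist_force: [-10.5, 0.8, 7.7]
width: 0.0568
finger_force: 4.5
```

Run:
```python
from h import *
a=cv2.cvtColor(snapshot("wrist")["pixels"],4)
cv2.imwrite("pics/c7.png",a)
print(get_obs()["tool_pos"],get_obs()["wrist_force"])
```

```text
[ 0.46822421 -0.25690298 -0.01987375] [-8.92179038 -0.05216827  5.36657203]
```

View pics/c7.png

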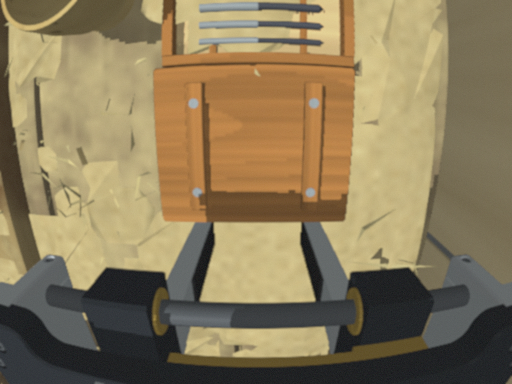

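Emit:
apply_moves --pt "0 0 0 0 0 0.002 60" --pt "0 0 0 0 0 0.004 60" --pt "0 0 0 0.0003 0 0.006 60" --pt "0 0 0 0.0005 0 0.008 60" --pt "0 0 0 0.0006 0 0.01 60"

```text
time: 14.9
tool_pos: [0.4685, -0.2566, -0.0115]
ee_rot: [-3.14, 0.007, 0.006]
wrist_force: [-6.3, -0.5, 0.2]
width: 0.0566
finger_force: 3.3
```

Run:
```python
from h import *
s=snapshot("side")
for q in("lid_near_edge","lid_far_edge"):
  for r in place_of("side",q)[:1]:
    c,d=ray(s,r["pixel"]); print(q,c+d*(-.257-c[1])/d[1],r["score"])
o=get_obs();print(o["tool_pos"],o["wrist_force"])
```

```text
lid_near_edge [ 0.47763485 -0.257       0.02228398] 0.85
lid_far_edge [ 0.57253963 -0.257       0.02086768] 0.83
[ 0.46845403 -0.25659998 -0.0113982 ] [-6.92241415 -1.35577741 -0.39924361]
```

```bash
cat >> h.py <<'E'
def wray(s,px):
    a=wz(s,px,.0); b=wz(s,px,.1); return b,(a-b)
def edges():
    S={c:snapshot(c) for c in("side","wrist","top")}
    for q in("lid","lid_near_edge","lid_far_edge"):
        rs={}
        for c in S:
            r=place_of(c,q)[:1]
            if r and r[0]["score"]>.4: rs[c]=(wray if c=="wrist" else ray)(S[c],r[0]["pixel"]); 
        out={}
        k=list(rs)
        for i in range(len(k)):
            for j in range(i):
                out[k[j]+k[i]]=tri([rs[k[i]],rs[k[j]]]).round(4)
        for c in k:
            o,d=rs[c]
            if c=="side": out["side@y"]=(o+d*(-.2535-o[1])/d[1]).round(4)
        print(q,out)
    o=get_obs();print(o["time"],o["tool_pos"].round(4),o["wrist_force"].round(1))
E
python3 -c "
from h import *
edges()"
```

```text
lid {'sidewrist': array([ 0.5252, -0.2527,  0.0089]), 'sidetop': array([ 0.5239, -0.2523,  0.0093]), 'wristtop': array([ 0.5231, -0.2527, -0.0071]), 'side@y': array([ 0.524 , -0.2535,  0.0103])}
lid_near_edge {'sidewrist': array([ 0.4755, -0.2503,  0.0109]), 'side@y': array([ 0.4714, -0.2535,  0.017 ])}
lid_far_edge {'sidewrist': array([ 0.5763, -0.254 ,  0.017 ]), 'sidetop': array([ 0.5767, -0.2518,  0.0151]), 'wristtop': array([ 0.5748, -0.251 , -0.0025]), 'side@y': array([ 0.5806, -0.2535,  0.0147])}
15.65 [ 0.4684 -0.2566 -0.0115] [-5.9 -0.5 -1.1]
```

Run:
```python
from h import *
p=cv2.cvtColor(snapshot("side")["pixels"],4)[180:270,170:290]
a=cv2.cvtColor(snapshot("wrist")["pixels"],4)
cv2.imwrite("pics/c8.png",np.vstack([cv2.resize(p,(480,360),interpolation=2),cv2.resize(a[40:240,120:400],(480,240)) if 0 else cv2.resize(a[80:240,130:380],(375,240))[:, :375] if 0 else cv2.copyMakeBorder(cv2.resize(a[80:240,130:380],(375,240)),0,0,0,105,0)]))
```

```text
(no output)
```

View pics/c8.png

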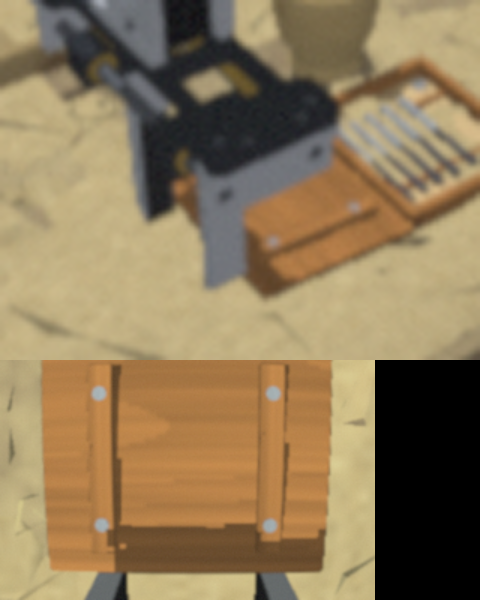

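Run:
```python
from h import *
s=snapshot("side")
for n,px,y in(("near",(236.3,253.7),-.316),("neartop",(236.3,252.5),-.316),("far",(273,236.3),-.316),("fingR",(222.5,251.5),-.29),("fingL",(231,248.7),-.29),("fingR0",(203.5,264.5),-.29)):
  c,d=ray(s,px); print(n,c+d*(y-c[1])/d[1])
```

```text
near [ 0.47648606 -0.316       0.02449636]
neartop [ 0.47660173 -0.316       0.02783394]
far [ 0.56858315 -0.316       0.01999973]
fingR [ 0.46017306 -0.29        0.01849941]
fingL [ 0.48031239 -0.29        0.01435507]
fingR0 [ 0.41562958 -0.29        0.0090645 ]
```

Emit:
apply_moves --pt "0 0 0 0.001 0 0.002 60" --pt "0 0 0 0.0014 0 0.004 60" --pt "0 0 0 0.0018 0 0.006 60" --pt "0 0 0 0.0022 0 0.008 60" --pt "0 0 0 0.0025 0 0.01 60"

```text
time: 16.3
tool_pos: [0.4695, -0.2566, -0.0018]
ee_rot: [-3.14, 0.011, 0.006]
wrist_force: [-8.7, -1.8, 0.9]
width: 0.0565
finger_force: 4.7
```

Emit:
apply_moves --pt "0 0 0 0.0006 0 0.0025 60" --pt "0 0 0 0.0012 0 0.005 60" --pt "0 0 0 0.0018 0 0.0075 60" --pt "0 0 0 0.0026 0 0.01 60" --pt "0 0 0 0.0032 0 0.012 60"

```text
time: 16.8
tool_pos: [0.4723, -0.2566, 0.0105]
ee_rot: [-3.14, 0.012, 0.006]
wrist_force: [-11.0, -1.0, 2.3]
width: 0.0563
finger_force: 5.5
```

```bash
python3 -c "
from h import *
edges()"
```

```text
lid {'sidewrist': array([ 0.5266, -0.2537,  0.0137]), 'sidetop': array([ 0.5247, -0.2532,  0.0142]), 'wristtop': array([ 0.5228, -0.2533, -0.0096]), 'side@y': array([ 0.5267, -0.2535,  0.0135])}
lid_near_edge {'sidewrist': array([ 0.4783, -0.2515,  0.0322]), 'side@y': array([ 0.4731, -0.2535,  0.0384])}
lid_far_edge {'sidewrist': array([ 0.5381, -0.2328, -0.0091]), 'sidetop': array([ 0.5366, -0.2368, -0.0051]), 'wristtop': array([ 0.5718, -0.2525,  0.0617]), 'side@y': array([ 0.4788, -0.2535,  0.0304])}
17.4 [ 0.4723 -0.2566  0.0104] [-11.4  -1.3   2.7]
```

Emit:
apply_moves --pt "0 0 0 0.0008 0 0.0028 60" --pt "0 0 0 0.0018 0 0.0056 60" --pt "0 0 0 0.003 0 0.0084 60" --pt "0 0 0 0.0043 0 0.0112 60" --pt "0 0 0 0.0057 0 0.014 60"

```text
time: 17.9
tool_pos: [0.4779, -0.2566, 0.025]
ee_rot: [-3.14, 0.012, 0.006]
wrist_force: [-11.2, -0.3, 5.3]
width: 0.0564
finger_force: 6.1
```

Emit:
apply_moves --pt "0 0 0 0.0012 0 0.0023 60" --pt "0 0 0 0.0025 0 0.0045 60" --pt "0 0 0 0.0038 0 0.0067 60" --pt "0 0 0 0.0052 0 0.0088 60" --pt "0 0 0 0.008 0 0.0125 60"

```text
time: 18.4
tool_pos: [0.4894, -0.2568, 0.0383]
ee_rot: [-3.141, 0.004, 0.006]
wrist_force: [-5.6, 0.3, 2.7]
width: 0.0561
finger_force: 2.4
```

```bash
python3 -c "
from h import *
edges()"
```

```text
lid {'sidewrist': array([ 0.5845, -0.2387,  0.0016]), 'sidetop': array([ 0.5337, -0.2509,  0.0246]), 'wristtop': array([ 0.5369, -0.2466,  0.4437]), 'side@y': array([ 0.5304, -0.2535,  0.0282])}
lid_near_edge {'sidewrist': array([ 0.5003, -0.2515,  0.0599]), 'side@y': array([ 0.4977, -0.2535,  0.0633])}
lid_far_edge {'sidewrist': array([ 0.5712, -0.2501,  0.0018]), 'sidetop': array([ 0.5691, -0.2525,  0.0051]), 'wristtop': array([ 0.5727, -0.2531,  0.0013]), 'side@y': array([ 0.565 , -0.2535,  0.0077])}
19.0 [ 0.4898 -0.2568  0.0386] [-5.5  0.8  3. ]
```

Emit:
apply_moves --pt "0 0 0 0.002 0 0 60" --pt "0 0 0 0.004 0 0 60" --pt "0 0 0 0.006 0 0 60" --pt "0 0 0 0.008 0 0 60" --pt "0 0 0 0.01 0 0 60"

```text
time: 19.5
tool_pos: [0.5017, -0.2571, 0.0387]
ee_rot: [3.141, -0.001, 0.006]
wrist_force: [-0.9, -0.4, 1.1]
width: 0.0563
finger_force: 0.7
```

```bash
python3 -c "
from h import *
edges()"
```

```text
lid {'sidewrist': array([ 0.5349, -0.252 ,  0.0331]), 'side@y': array([ 0.5304, -0.2535,  0.0374])}
lid_near_edge {'sidewrist': array([ 0.5131, -0.2522,  0.0728]), 'side@y': array([ 0.513 , -0.2535,  0.0734])}
lid_far_edge {'sidewrist': array([ 0.5727, -0.2521,  0.0053]), 'sidetop': array([ 0.5722, -0.2539,  0.007 ]), 'wristtop': array([ 0.5731, -0.2533,  0.0146]), 'side@y': array([ 0.5713, -0.2535,  0.007 ])}
20.1 [ 0.5013 -0.2567  0.0383] [-0.9 -0.1  0.5]
```

Emit:
apply_moves --pt "0 0 0 0.005 0 0.003 60" --pt "0 0 0 0.01 0 0.006 60" --pt "0 0 0 0.015 0 0.008 60" --pt "0 0 0 0.02 0 0.01 60" --pt "0 0 0 0.025 0 0.012 60"

```text
time: 20.6
tool_pos: [0.5271, -0.2569, 0.0508]
ee_rot: [3.141, -0.001, 0.007]
wrist_force: [-0.0, 0.2, 0.3]
width: 0.0564
finger_force: 0.3
```

Emit:
apply_moves --pt "0 0 0 0.005 0 0.001 60" --pt "0 0 0 0.01 0 0.002 60" --pt "0 0 0 0.015 0 0.002 60" --pt "0 0 0 0.02 0 0.002 60" --pt "0 0 0 0.025 0 0.002 60"

```text
time: 21.1
tool_pos: [0.5517, -0.2568, 0.0523]
ee_rot: [-3.142, 0.0, 0.007]
wrist_force: [0.5, -0.0, 0.4]
width: 0.0566
finger_force: 0.1
```

```bash
python3 -c "
from h import *
edges()"
```

```text
lid {'sidewrist': array([ 0.5602, -0.2533,  0.0464]), 'side@y': array([ 0.5613, -0.2535,  0.0455])}
lid_near_edge {'sidewrist': array([ 0.5726, -0.2529,  0.0916]), 'side@y': array([ 0.5723, -0.2535,  0.0921])}
lid_far_edge {'sidewrist': array([ 0.5985, -0.2409, -0.0218]), 'side@y': array([ 0.559 , -0.2535,  0.0109])}
21.7 [ 0.5512 -0.257   0.0526] [ 0.4 -0.1 -0. ]
```

Emit:
apply_moves --pt "0 0 0 0.005 0 0 60" --pt "0 0 0 0.01 0 0 60" --pt "0 0 0 0.015 0 -0.001 60" --pt "0 0 0 0.02 0 -0.002 60" --pt "0 0 0 0.025 0 -0.003 60"

```text
time: 22.2
tool_pos: [0.5768, -0.2569, 0.0493]
ee_rot: [-3.142, 0.0, 0.007]
wrist_force: [-0.1, -0.2, 0.1]
width: 0.0564
finger_force: 0.0
```

Emit:
apply_moves --pt "0 0 0 0.005 0 -0.001 60" --pt "0 0 0 0.01 0 -0.003 60" --pt "0 0 0 0.015 0 -0.005 60" --pt "0 0 0 0.02 0 -0.007 60" --pt "0 0 0 0.02 0 -0.007 60"

```text
time: 22.7
tool_pos: [0.5966, -0.2567, 0.0418]
ee_rot: [-3.141, 0.001, 0.007]
wrist_force: [-0.4, -0.1, -0.4]
width: 0.0562
finger_force: 0.0
```

```bash
python3 -c "
from h import *
edges()"
```

```text
lid {'sidewrist': array([ 0.5846, -0.255 ,  0.0351]), 'sidetop': array([ 0.5852, -0.2559,  0.0343]), 'wristtop': array([ 0.5844, -0.2544,  0.0382]), 'side@y': array([ 0.5882, -0.2535,  0.0312])}
lid_near_edge {'sidewrist': array([ 0.629 , -0.2523,  0.0109]), 'side@y': array([ 0.6306, -0.2535,  0.0103])}
lid_far_edge {'sidewrist': array([ 0.5364, -0.2507,  0.0362]), 'sidetop': array([ 0.5379, -0.2519,  0.0381]), 'wristtop': array([ 0.5411, -0.2532,  0.0405]), 'side@y': array([ 0.5323, -0.2535,  0.0418])}
23.3 [ 0.5963 -0.257   0.0426] [ 0.3 -0.2 -0.9]
```

Emit:
apply_moves --pt "0 0 0 -0.005 0 0.012 60" --pt "0 0 0 -0.03 0 0.015 60" --pt "0 0 0 -0.06 0 0.015 60" --pt "0 0 0 -0.09 0 0.015 60" --pt "0 0 0 -0.098 0 0.01 60"

```text
time: 23.8
tool_pos: [0.4967, -0.2574, 0.0543]
ee_rot: [3.14, -0.001, 0.006]
wrist_force: [-0.1, -0.1, 0.0]
width: 0.0562
finger_force: 0.0
```

Emit:
apply_moves --pt "0 0 0 0 0 -0.015 60" --pt "0 0 0 0 0 -0.035 60" --pt "0 0 0 0 0 -0.052 60" --pt "0 0 0 0 0 -0.062 60" --pt "0 0 0 0 0 -0.062 60"

```text
time: 24.3
tool_pos: [0.4975, -0.2559, -0.0121]
ee_rot: [-3.139, 0.004, 0.007]
wrist_force: [-0.0, -0.3, -0.7]
width: 0.0561
finger_force: 0.0
```

```bash
python3 -c "
from h import *
edges()
p=cv2.cvtColor(snapshot('side')['pixels'],4)[160:270,180:310]
a=cv2.cvtColor(snapshot('wrist')['pixels'],4)
cv2.imwrite('pics/c9.png',np.hstack([cv2.resize(p,(390,330),interpolation=2),cv2.resize(a,(410,330))]))
"
```

```text
lid {'sidetop': array([ 0.5764, -0.2539,  0.0408]), 'side@y': array([ 0.5777, -0.2535,  0.0399])}
lid_near_edge {'wristtop': array([ 0.6266, -0.2517,  0.0278])}
lid_far_edge {'sidewrist': array([ 0.5352, -0.2532,  0.0361]), 'sidetop': array([ 0.5305, -0.2536,  0.0389]), 'wristtop': array([ 0.5277, -0.2532,  0.0099]), 'side@y': array([ 0.5343, -0.2535,  0.0371])}
24.9 [ 0.4984 -0.257  -0.0092] [ 0.2  0.2 -0.8]
```

View pics/c9.png

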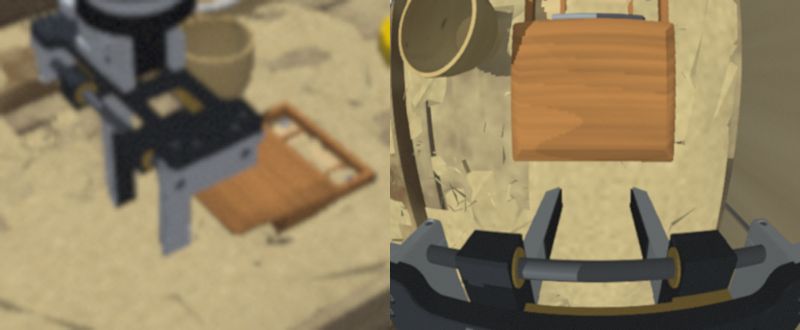

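Emit:
apply_moves --pt "0 0 0 0.01 0 0 60" --pt "0 0 0 0.018 0 0 60" --pt "0 0 0 0.024 0 0 60" --pt "0 0 0 0.028 0 0 60" --pt "0 0 0 0.032 0 0 60"

```text
time: 25.5
tool_pos: [0.5305, -0.2568, -0.0098]
ee_rot: [-3.141, 0.001, 0.007]
wrist_force: [-0.2, 0.4, -0.3]
width: 0.0563
finger_force: 0.2
```

Emit:
apply_moves --pt "0 0 0 0.004 0 0 60" --pt "0 0 0 0.008 0 0 60" --pt "0 0 0 0.012 0 0 60" --pt "0 0 0 0.016 0 0 60" --pt "0 0 0 0.02 0 0 60"

```text
time: 26.0
tool_pos: [0.5506, -0.2569, -0.0095]
ee_rot: [3.141, -0.0, 0.007]
wrist_force: [-0.6, -0.3, -0.3]
width: 0.0565
finger_force: 0.2
```

Emit:
apply_moves --pt "0 0 0 0.001 0 0 60" --pt "0 0 0 0.002 0 0 60" --pt "0 0 0 0.003 0 0 60" --pt "0 0 0 0.004 0 0 60" --pt "0 0 0 0.005 0 0 60"

```text
time: 26.5
tool_pos: [0.5553, -0.2569, -0.0095]
ee_rot: [3.142, 0.0, 0.007]
wrist_force: [-0.5, 0.2, -1.0]
width: 0.0563
finger_force: 0.2
```

```bash
python3 -c "
from h import *
edges()"
```

```text
lid {'sidewrist': array([ 0.6134, -0.2529,  0.0382]), 'side@y': array([ 0.6133, -0.2535,  0.0386])}
lid_near_edge {'sidewrist': array([ 0.6631, -0.2531,  0.0139]), 'sidetop': array([ 0.6625, -0.25  ,  0.0117]), 'wristtop': array([ 0.6747, -0.2506, -0.0952]), 'side@y': array([ 0.6647, -0.2535,  0.0135])}
lid_far_edge {'sidewrist': array([ 0.5652, -0.2512,  0.0284]), 'side@y': array([ 0.561 , -0.2535,  0.0333])}
27.1 [ 0.5554 -0.2569 -0.0094] [-0.6  0.4  0.3]
```

Emit:
apply_moves --pt "0 0 0 0.001 0 0 60" --pt "0 0 0 0.002 0 0 60" --pt "0 0 0 0.003 0 0 60" --pt "0 0 0 0.004 0 0 60" --pt "0 0 0 0.0045 0 0 60"

```text
time: 27.6
tool_pos: [0.5599, -0.2569, -0.0096]
ee_rot: [3.142, 0.0, 0.007]
wrist_force: [-0.4, 0.5, -0.9]
width: 0.0564
finger_force: 0.2
```

Emit:
apply_moves --pt "0 0 0 0.0005 0 0 60" --pt "0 0 0 0.001 0 0 60" --pt "0 0 0 0.0015 0 0 60" --pt "0 0 0 0.002 0 0 60" --pt "0 0 0 0.0025 0 0 60"

```text
time: 28.1
tool_pos: [0.5623, -0.2569, -0.0095]
ee_rot: [3.142, 0.0, 0.007]
wrist_force: [-0.8, 0.1, -0.7]
width: 0.0565
finger_force: 0.2
```

```bash
python3 -c "
from h import *
edges()"
```

```text
lid {'sidewrist': array([ 0.6191, -0.2506,  0.0317]), 'side@y': array([ 0.6146, -0.2535,  0.0363])}
lid_near_edge {'sidewrist': array([ 0.6671, -0.2501,  0.0108]), 'sidetop': array([ 0.6693, -0.2524,  0.012 ]), 'wristtop': array([ 0.6595, -0.2527,  0.0981]), 'side@y': array([ 0.6609, -0.2535,  0.0159])}
lid_far_edge {'sidewrist': array([ 0.5705, -0.2524,  0.0215]), 'side@y': array([ 0.5683, -0.2535,  0.0241])}
28.7 [ 0.5624 -0.2569 -0.0094] [-0.5 -0.3  0.5]
```

Emit:
apply_moves --pt "0 0 0 0.0005 0 0 60" --pt "0 0 0 0.001 0 0 60" --pt "0 0 0 0.0015 0 0 60" --pt "0 0 0 0.002 0 0 60" --pt "0 0 0 0.002 0 0 60"

```text
time: 29.2
tool_pos: [0.5642, -0.257, -0.0095]
ee_rot: [3.141, 0.0, 0.007]
wrist_force: [-2.0, -0.0, 1.1]
width: 0.0566
finger_force: 0.7
```

```bash
python3 -c "
from h import *
edges()"
```

```text
lid {'sidewrist': array([ 0.6222, -0.2524,  0.0305]), 'side@y': array([ 0.6207, -0.2535,  0.0321])}
lid_near_edge {'sidewrist': array([ 0.6492, -0.2173,  0.0376]), 'sidetop': array([ 0.6694, -0.2497,  0.016 ]), 'wristtop': array([ 0.6475, -0.2464,  0.1759]), 'side@y': array([ 0.6605, -0.2535,  0.0222])}
lid_far_edge {'sidewrist': array([ 0.5758, -0.2533,  0.0264]), 'side@y': array([ 0.5745, -0.2535,  0.0276])}
29.8 [ 0.5642 -0.257  -0.0095] [-1.8 -0.   2. ]
```

Emit:
apply_moves --pt "0 0 0 0.0005 0 0 60" --pt "0 0 0 0.001 0 0 60" --pt "0 0 0 0.001 0 0 60" --pt "0 0 0 0.001 0 0 60" --pt "0 0 0 0.001 0 0 60"

```text
time: 30.3
tool_pos: [0.5642, -0.257, -0.0095]
ee_rot: [-3.141, 0.002, 0.007]
wrist_force: [-5.3, 0.8, 3.8]
width: 0.0562
finger_force: 2.5
```

Emit:
apply_moves --pt "0 0 0 -0.02 0 0 60" --pt "0 0 0 -0.04 0 0.01 60" --pt "0 0 0 -0.06 0 0.04 60" --pt "0 0 0 -0.08 0 0.07 60" --pt "0 0 0 -0.09 0 0.11 60"

```text
time: 30.8
tool_pos: [0.4738, -0.256, 0.0998]
ee_rot: [-3.139, 0.002, 0.007]
wrist_force: [0.8, -0.3, 0.8]
width: 0.0563
finger_force: 0.0
```

```bash
python3 -c "
from h import *
edges()
p=cv2.cvtColor(snapshot('side')['pixels'],4)[170:250,220:320]
a=cv2.cvtColor(snapshot('wrist')['pixels'],4)
cv2.imwrite('pics/c10.png',np.hstack([cv2.resize(p,(450,360),interpolation=2),cv2.resize(a[:300,140:400],(312,360))]))
"
```

```text
lid {'sidewrist': array([ 0.6208, -0.2512,  0.0311]), 'sidetop': array([ 0.6209, -0.2529,  0.0322]), 'wristtop': array([ 0.6225, -0.2531,  0.0316]), 'side@y': array([ 0.6172, -0.2535,  0.0341])}
lid_near_edge {'sidetop': array([ 0.6667, -0.2541,  0.0203]), 'side@y': array([ 0.6636, -0.2535,  0.021 ])}
lid_far_edge {'sidewrist': array([ 0.5744, -0.2521,  0.0247]), 'sidetop': array([ 0.5757, -0.2506,  0.0231]), 'wristtop': array([ 0.5785, -0.2529, -0.0108]), 'side@y': array([ 0.571 , -0.2535,  0.0274])}
31.4 [ 0.4751 -0.2566  0.0993] [-0.1 -0.1 -0.3]
```

View pics/c10.png

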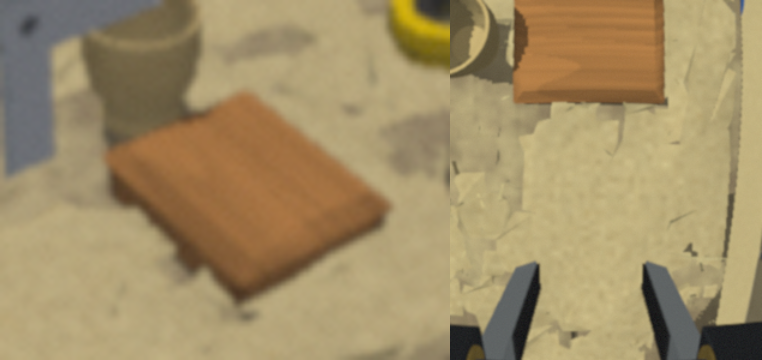

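Emit:
apply_moves --pt "0 0 0 0.03 0 0 60" --pt "0 0 0 0.07 0 0 60" --pt "0 0 0 0.105 0 0 60" --pt "0 0 0 0.125 0 -0.02 60" --pt "0 0 0 0.125 0 -0.05 60"

```text
time: 32.0
tool_pos: [0.6046, -0.2575, 0.052]
ee_rot: [3.139, -0.006, 0.009]
wrist_force: [-0.2, -0.0, 0.3]
width: 0.0564
finger_force: 0.0
```

Emit:
apply_moves --pt "0 0 0 0 0 -0.015 60" --pt "0 0 0 0 0 -0.026 60" --pt "0 0 0 0 0 -0.033 60" --pt "0 0 0 0 0 -0.035 60" --pt "0 0 0 0 0 -0.036 60"

```text
time: 32.5
tool_pos: [0.6007, -0.2573, 0.0156]
ee_rot: [3.141, -0.002, 0.006]
wrist_force: [-0.1, 0.1, 0.0]
width: 0.0563
finger_force: 0.0
```

Emit:
apply_moves --pt "0 0 0 0 0 -0.001 60" --pt "0 0 0 0 0 -0.002 60" --pt "0 0 0 0 0 -0.003 60" --pt "0 0 0 0 0 -0.003 60" --pt "0 0 0 0 0 -0.003 60"

```text
time: 33.0
tool_pos: [0.6003, -0.2569, 0.0116]
ee_rot: [3.141, -0.0, 0.007]
wrist_force: [-0.3, -0.3, -0.1]
width: 0.0562
finger_force: 0.0
```

No contact yet at 11.6 mm, where an undropped lid would be close to touching. I'll keep descending slowly.

Emit:
apply_moves --pt "0 0 0 0 0 -0.001 60" --pt "0 0 0 0 0 -0.0015 60" --pt "0 0 0 0 0 -0.002 60" --pt "0 0 0 0 0 -0.002 60" --pt "0 0 0 0 0 -0.002 60"

```text
time: 33.5
tool_pos: [0.6003, -0.2569, 0.0095]
ee_rot: [3.142, 0.0, 0.007]
wrist_force: [0.3, -1.0, 0.5]
width: 0.0565
finger_force: 0.0
```

Emit:
apply_moves --pt "0 0 0 0 0 -0.001 60" --pt "0 0 0 0 0 -0.002 60" --pt "0 0 0 0 0 -0.003 60" --pt "0 0 0 0 0 -0.003 60" --pt "0 0 0 0 0 -0.003 60"

```text
time: 34.0
tool_pos: [0.6003, -0.2569, 0.0068]
ee_rot: [3.141, -0.0, 0.007]
wrist_force: [-0.6, 2.0, 2.1]
width: 0.0563
finger_force: 1.1
```

Emit:
apply_moves --pt "0 0 0 0 0 0.01 60" --pt "0 0 0 0 0 0.04 60" --pt "0 0 0 -0.02 0 0.08 60" --pt "0 0 0 -0.06 0 0.12 60" --pt "0 0 0 -0.1 0 0.13 60"

```text
time: 34.5
tool_pos: [0.502, -0.2582, 0.1415]
ee_rot: [3.137, -0.007, 0.008]
wrist_force: [0.3, -0.9, 0.5]
width: 0.0567
finger_force: 0.0
```

```bash
python3 -c "
from h import *
edges()
print(close_job())"
```

```text
lid {'sidewrist': array([ 0.6213, -0.252 ,  0.025 ]), 'sidetop': array([ 0.6233, -0.2483,  0.0213]), 'wristtop': array([ 0.6339, -0.2525, -0.0571]), 'side@y': array([ 0.6166, -0.2535,  0.028 ])}
lid_near_edge {'sidewrist': array([ 0.6707, -0.2497,  0.0139]), 'sidetop': array([ 0.6682, -0.2518,  0.0162]), 'wristtop': array([ 0.6661, -0.2517,  0.039 ]), 'side@y': array([ 0.664 , -0.2535,  0.019 ])}
lid_far_edge {'sidewrist': array([ 0.5755, -0.2502,  0.0268]), 'sidetop': array([ 0.5749, -0.2515,  0.0282]), 'wristtop': array([ 0.5762, -0.2516,  0.0357]), 'side@y': array([ 0.5715, -0.2535,  0.0312])}
35.1 [ 0.5006 -0.2567  0.1355] [ 0.2 -0.9 -0. ]
the job is handed in; nothing more can be done
None
```

The lid was tipped over onto the box and pushed back until it stopped; a fingertip touch near the front met its face about 30 mm above the bench (fully home), the back was not probed, and I handed the job in at about 35 s with the gripper clear.

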